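Hook the clamp spring of a board holder onto its anchor post

TASK

The clamp spring of the circuit-board holder hangs loose. Take the spring puller from the tool holder, catch the spring's end loop with it, stretch the spring gently (not to more than about 40 mm of stretch) and put its hook eye over the headed anchor post (it stands off-centre on its foot, so feel for it) so that it stays under the head, pulled tight by the spring; then stand the puller back in the hole it came from and let go. Do not touch the spring with the fingers, do not press hard on the post, the hook or the holder, and leave the other tools and things where they are.

Things in the scene. Friction and masses are not known exactly. Their poses are not given: they have to be found in the camera images.
- puller: Spring puller standing in the tool holder: the one tool with a square handle (the others are round and shorter). Origin: middle of the handle, 86 mm above the table at first; z up, x the way its toe points. Black handle 22 x 22 x 60 mm (z -30 to +30), flange 32 mm in diameter below it (z -34 to -30), shank 8 mm in diameter down to z -59. 120 g. About 5 mm of play in its hole.
- puller_toe (a point): Foot of the puller's pin, on the tool's axis, at the toe's upper face: z = -77 mm of the puller. Pin 6 mm in diameter, free for 14 mm from here up to a shoulder disc 12 mm in diameter. Toe below: 4 mm thick, 5 mm wide, out to 7 mm from the axis along x. To catch a loop, pass the toe down through it, then pull towards x: the wire lies on the pin, above the toe.
- hook: Loose end of the spring, a flat figure of eight of 4 mm wire. Origin: centre of the hook eye (inside diameter 16 mm, 6 mm gap at its +y side), half-way through the wire; x points outward from the spring's root, z is the eye's axis. Slack and level it is 36 mm above the table. It turns sideways about the root with little friction; it can be lifted (to 0.4 rad) against a return of 1 to 2 N, but not lowered.
- pull_loop (a point): Centre of the closed pull loop, 20.5 mm outward of the hook eye's centre (x of the hook): inside diameter 17 mm. Pulled tight, the puller's axis is 26 mm from the eye's centre.
- swing: Root of the spring, on the holder's aluminium jaw: origin on the upright axis about which the spring turns, 36 mm above the table. Slack, the hook eye's centre is 75 mm from this axis; the anchor's foot is 97 to 106 mm from it.
- anchor: Foot of the anchor post on the board holder, 24 x 22 mm; origin 14 mm above the table. On it a tight eccentric disc bears the upright post, whose axis is 6 mm off this origin in a direction NOT given: feel for it. Neck 7 mm in diameter, nearly flat head 11 mm, 40 to 47 mm above the table. Hooked, the eye is level under the head, its centre 4.5 mm nearer the root than the post.
- stretch (a joint): Stretch of the spring in m, 0 slack. Force about 1.2 N at 0 growing by 0.2 N per mm (9 N at 40 mm).
- fixture: Circuit-board holder, fixed to the bench: dark plate 230 x 170 x 14 mm, origin in the middle of its underside, with a board clamped between two aluminium jaws (tops up to 30 mm above the table) and the spring beside the board.
- holder: Blue tool holder block, fixed, 70 (x) x 200 (y) x 52 mm high, origin in the middle of its underside; three through holes of 24 mm at y = -68, 0 and +68 mm.
- driver_a: Round-handled driver standing in the holder, 40 mm tall above it; leave alone. Origin 34 mm above the holder's top.
- driver_b: Round-handled driver with a knob top standing in the holder, 42 mm tall above it; leave alone. Origin 34 mm above the holder's top.
- spool: Empty white solder spool, 60 mm in diameter, 40 mm high, origin under its centre; leave alone.
- flux: Yellow flux bottle, 44 mm in diameter, 110 mm high, origin under its centre; leave alone.

How it is judged:
On the way, in this order (a step that is already met when the one before it is completed fails the run):
1. the puller is out of the tool holder (height (world z) of puller above 0.14 m), for 0.1 s.
2. the spring is stretched by the puller (value of joint stretch above 0.012 m and contact force between puller and hook above 1.5 N), for 0.1 s.
3. the hook eye is round the post under its head and the post carries the spring's pull (horizontal distance between hook and anchor below 0.0125 m and height (world z) of hook below 0.04 m and value of joint stretch above 0.008 m and contact force between hook and anchor above 2 N), for 0.3 s.
At the end, for the whole second after the job is handed in: Hook eye round the post (its centre within 12.5 mm of the foot's), below the head (eye's middle under 40 mm above the table), spring stretched over 8 mm and pulling on the post with over 2 N; puller upright (0.15 rad), at rest, within 14 mm of where it stood, clear of the hook (all of step 3 and contact force between puller and hook below 0.1 N and distance of puller from where it was at the start of the episode below 0.014 m and angle between puller's own z axis and vertical below 0.15 rad and linear speed of each of puller, hook below 0.02 m/s); the robot touches nothing.
It fails at once if the spring is overstretched (over 45 mm) (value of joint stretch above 0.045 m).
It fails at once if the fingers touch the hook (contact force between the fingers and hook above 0.5 N).
It fails at once if hook or puller pressed hard: over 18 N between puller and hook, or of either on the post or the board holder (contact force between any of hook, puller and anchor above 18 N or contact force between puller and hook above 18 N or contact force between puller and fixture above 18 N).
It fails at once if another tool, the spool or the bottle is disturbed (moved over 20 mm) (distance of any of driver_a, driver_b, spool, flux from where it was at the start of the episode above 0.02 m).
It also fails if it takes over 72 s, if anything falls off the work surface, if the arm or the gripper's body presses on something with over 40 N, if the wrist force passes 120 N, or if a joint passes its speed limit or range.

ROBOT

A 7-joint arm with a two-finger parallel gripper is mounted at the origin on the work surface. World frame = base frame: x ahead of the robot, y to its left, z up, the work surface at z = 0. Lengths are in m, angles in rad, forces in N, time in s.
With the tool pointing down it reaches from about 0.4 to 0.85 m from the base axis. Payload 10.4 kg.
Tool frame: the origin (TCP) lies midway between the tips of the shut fingers; the grasp point (between the pads) lies 19 mm behind it (r.grasp_offset is the distance from the TCP to the grasp point, in m); x points along the fingers, y is the direction in which the jaws open and shut, and the axes are right-handed (so a half turn about x gives the same grasp; the last joint's range is limited). The gripper opens to 87 mm and grips with 3 to 60 N. Pads are 19 mm wide; open, the fingers measure 117 mm over their backs; the gripper's body (75 mm by 190 mm) begins 51 mm behind the grasp point.
Start: joints at [1.325, 0.332, -0.065, 1.46, 0.022, 1.35, -0.088], TCP at [0.138, -0.61, 0.223] pointing down, gripper open.
Joint ranges: [-2.6, 2.6], [-0.5, 2.12], [-1.47, 1.34], [0.16, 2.42], [-1.27, 4.41], [0.06, 2.06], [-2.6, 2.6]. Speed limits (rad/s): [2.22, 2.22, 2.79, 2.79, 3.14, 3.14, 3.14].

INTERFACE

Orientations are given as a unit quaternion [x, y, z, w].
In Python, from bench import r, vision, close_job gives the robot as it stands. The module is installed in compiled form; this text tells all that it offers.
- The arm moves only by the shell command python3 -m pendant 'ROWS' [OPENING] [FORCE]. ROWS is text: rows parted by semicolons, each of 6 numbers parted by spaces: the shift along the tool's x, y, z in units of 0.25 m (1.0 is 0.25 m), then the turn, a rotation vector about the tool's x, y, z in units of 1.5 rad (1.0 is 1.5 rad). A call has 1 to 8 rows; each row is the pose to reach, as a shift and turn from the pose commanded when the call began, along the tool's axes at that moment; what a row does not reach only later rows make up. A row lasts 1/10 s, in which the tool goes at most 50 mm and 8.59 degrees, less where a joint would pass 70% of its speed; a pose out of reach is approached as far as the arm can. A call with a number of a shift or a turn outside -1 to 1 is refused whole. A call with a gripper value outside its range is refused whole. OPENING is the gripper command: -1 is shut, 1 is fully open, values between are in proportion, set as the call begins (- or left out, the last holds). The fingers move at their own pace and stop on an object; FORCE is the grip in N (left out, the last holds). Time passes only in rows, so rows that repeat a pose let the fingers close. It gives the time, the measured TCP pose, the force and the opening at its end, in the units of the state.
- r.read_state(): the state, without advancing time (a new reading comes with each control period).
- vision.camera(name): name is "side" or "top" or "wrist"; returns (picture, depth): 480x640x3 uint8, blue, green, red; 480x640 float32, m along the optical axis (not along the pixel's ray), 0 where there is no reading.
- vision.get_calibration(name): a dict with "camera_matrix" (3x3 intrinsics, pixels), "rvec" (rotation vector, rad) and "tvec" (3), from world to camera coordinates, as OpenCV has them. Camera axes: x right, y down, z forward; pixel columns grow to the right and rows downward; lengths in m; the calibration is good to about 2 mm. A picture is of the moment at which its call begins: read the wrist's pose just before it. get_calibration takes no time and is no camera call; for the wrist camera it gives the pose at the moment of the call.
- close_job(): hands the job in, once; it reports no verdict.
The state is a dict: "time": time; "joint_positions": joint angles; "joint_vel": joint speeds; "joint_torque": joint torques, N m; "ee_pos": TCP position; "eef_rot": TCP orientation; "ft_force": force on the tool from outside, world axes, zero at the start; "torque": the same for the moment, N m; "width": finger opening in m.
Only numpy, scipy, OpenCV 4.12 (cv2) and the standard library are available. Lean on these libraries where they do the work, as an engineer would, in place of code of your own. Each camera call takes 0.05 s, during which the arm holds its last target. There are 200 camera calls.

## Working session

There is one attempt and no reset: what is moved stays moved. The work goes in short steps, Python scripts to look and compute and a shell command to move; the robot and the scene stay as the last step left them, time stands still between calls to the robot, and variables do not carry over. Pictures are saved under pics/ and viewed, about 8 in all and at most 12, crops included, and the job is handed in when it is done.

```bash
mkdir -p pics; ls; cat > h.py <<'E'
from bench import r, vision
import numpy as np, cv2
from scipy.spatial.transform import Rotation as R
def shot(n,fn=None):
    c=vision.get_calibration(n); im,d=vision.camera(n)
    if fn: cv2.imwrite('pics/'+fn,im)
    return im,d,c
def cloud(d,c):
    K=c['camera_matrix'];Rm=cv2.Rodrigues(np.array(c['rvec'],float))[0];t=np.array(c['tvec'],float).ravel()
    v,u=np.mgrid[:480,:640]
    p=np.stack([(u-K[0][2])/K[0][0]*d,(v-K[1][2])/K[1][1]*d,d],-1)
    return (p-t)@Rm
def ray(u,v,c,z):
    K=np.array(c['camera_matrix']);Rm=cv2.Rodrigues(np.array(c['rvec'],float))[0];t=np.array(c['tvec'],float).ravel()
    o=-Rm.T@t; dr=Rm.T@np.linalg.inv(K)@[u,v,1]
    return o+dr*(z-o[2])/dr[2]
def proj(p,c):
    return cv2.projectPoints(np.array(p,float).reshape(-1,3),np.array(c['rvec'],float),np.array(c['tvec'],float),np.array(c['camera_matrix'],float),None)[0].reshape(-1,2)
def rows(dp,rv=(0,0,0)):
    "world shift (m), world rotvec -> tool-unit row"
    q=R.from_quat(r.read_state()['eef_rot'])
    return np.round(np.r_[q.inv().apply(dp)/.25,q.inv().apply(rv)/1.5],4)
E
python3 - <<'E'
from h import *
s=r.read_state();print(s['time'],s['ee_pos'],s['eef_rot'],s['width'],r.grasp_offset)
print(R.from_quat(s['eef_rot']).as_matrix().round(3))
a,d,c=shot('top');b,d2,c2=shot('side')
np.savez('pics/t0.npz',a=a,d=d,b=b,d2=d2)
cv2.imwrite('pics/0t.png',a);cv2.imwrite('pics/0s.png',b)
for k in(c,c2):
  Rm=cv2.Rodrigues(np.array(k['rvec'],float))[0];print(-Rm.T@np.array(k['tvec']).ravel(),Rm.round(2).tolist(),k['camera_matrix'][0][0])
E
```

```text
pics
0.0 [ 0.13801806 -0.60917068  0.2217711 ] [-0.70266154 -0.07909415  0.70278661 -0.07811441] 0.08739746368652401 0.0187
[[-0.     0.221 -0.975]
 [ 0.001 -0.975 -0.221]
 [-1.    -0.001  0.   ]]
[0.4384378  0.01725154 1.16762547] [[-0.0, -1.0, -0.0], [-0.99, 0.0, -0.17], [0.17, 0.0, -0.99]] 521.4513089902617
[ 0.08389893 -0.57318413  0.53191111] [[0.76, -0.64, 0.02], [-0.31, -0.4, -0.87], [0.57, 0.65, -0.5]] 482.64508392946595
```

View pics/0t.png

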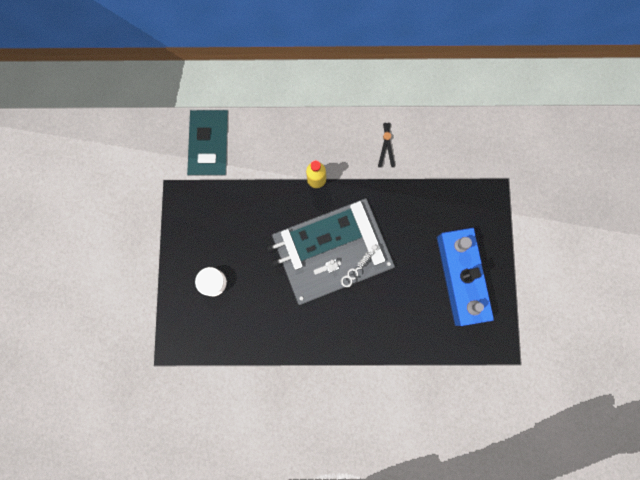

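View pics/0s.png

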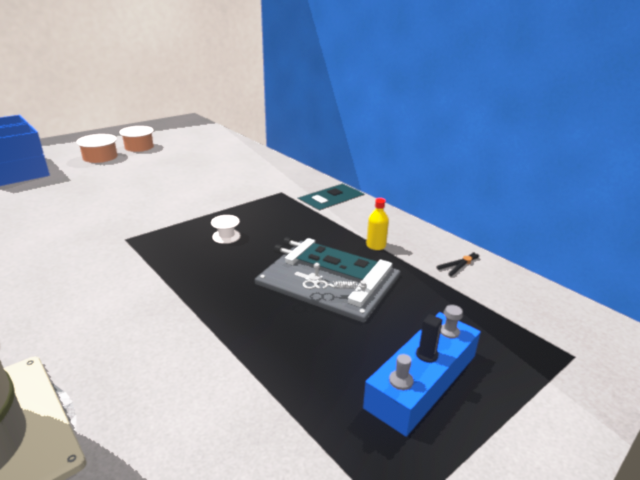

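The top view shows the puller (black, square) in the middle hole near (470,274), the spring with its figure-of-eight at (350,275) and the anchor at (328,267). The side view agrees.

```bash
python3 - <<'E'
from h import *
z=np.load('pics/t0.npz');a,d=z['a'],z['d'];c=vision.get_calibration('top');P=cloud(d,c)
hsv=cv2.cvtColor(a,cv2.COLOR_BGR2HSV)
m=(hsv[...,0]>100)&(hsv[...,0]<125)&(hsv[...,1]>120)&(np.abs(P[...,2]-.052)<.008);m[:200]=0
q=P[m][:,:2].astype(np.float32);print('holder',cv2.minAreaRect(q),len(q))
# puller top
h=(P[...,2]>.1)&(P[...,1]<-.1)&(P[...,0]>.2)&(P[...,0]<.55)
q=P[h];print('puller',len(q),q.mean(0),cv2.minAreaRect(q[:,:2].astype(np.float32)),q.min(0),q.max(0))
for n,(u0,v0,u1,v1) in dict(sp=(255,190,405,310)).items():
  cv2.imwrite('pics/1.png',cv2.resize(a[v0:v1,u0:u1],None,fx=5,fy=5,interpolation=cv2.INTER_CUBIC))
b=z['b'];cv2.imwrite('pics/1s.png',np.vstack([cv2.resize(b[225:325,250:410],None,fx=4,fy=4,interpolation=cv2.INTER_CUBIC)]))
cs=vision.get_calibration('side');print('side puller',cv2.boundingRect(((b[280:380,400:460].max(2)<45)).astype(np.uint8)))
E
```

```text
holder ((0.5378061532974243, -0.28077641129493713), (0.19974984228610992, 0.07243939489126205), 9.135770797729492) 2507
puller 135 [ 0.53727767 -0.27856941  0.11475803] ((0.5377119779586792, -0.2803303599357605), (0.02183372899889946, 0.02313680201768875), 13.421392440795898) [ 0.52516581 -0.29254743  0.10012497] [ 0.54862481 -0.2673406   0.12259808]
side puller (23, 0, 37, 100)
```

View pics/1.png

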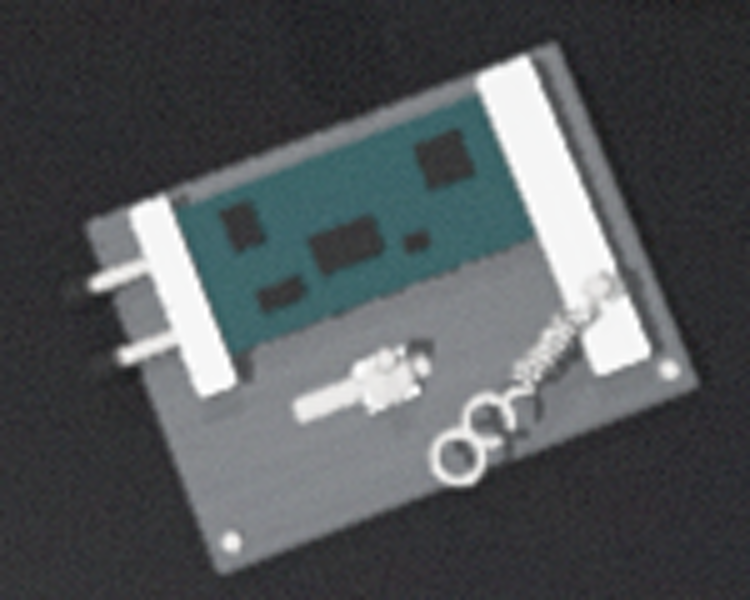

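The zoomed crop shows the root at crop (600,285), hook eye (488,418), pull loop (458,457), and anchor foot around (390,380). I'll turn these into positions and check the toe orientation later, once the puller is out.

```bash
python3 - <<'E'
from h import *
c=vision.get_calibration('top')
f=lambda u,v,z:ray(255+u/5-.4,190+v/5-.4,c,z)
for n,u,v,z in [('root',600,285,.036),('eye',488,418,.036),('loop',458,457,.036),('anchor',390,380,.014),('anchor@45',390,380,.045)]: print(n,f(u,v,z).round(4))
E
python3 - <<'E'
from h import *
s=r.read_state()['ee_pos']
print(rows(np.array([.50,-.03,.30])-s), vision.get_calibration('wrist')['camera_matrix'][0][0])
k=vision.get_calibration('wrist');Rm=cv2.Rodrigues(np.array(k['rvec'],float))[0];print(-Rm.T@np.array(k['tvec']).ravel()-s,Rm.round(2).tolist())
E
```

```text
root [ 0.6046 -0.0859  0.036 ]
eye [ 0.5463 -0.0361  0.036 ]
loop [ 0.5294 -0.0229  0.036 ]
anchor [0.5655 0.0062 0.014 ]
anchor@45 [0.5621 0.0065 0.045 ]
[-0.3104 -1.9401 -1.9241  0.      0.      0.    ] 368.62693158921894
[0.08245712 0.01748244 0.16303048] [[0.22, -0.98, -0.0], [-0.93, -0.21, 0.31], [-0.3, -0.07, -0.95]]
```

View pics/1s.png

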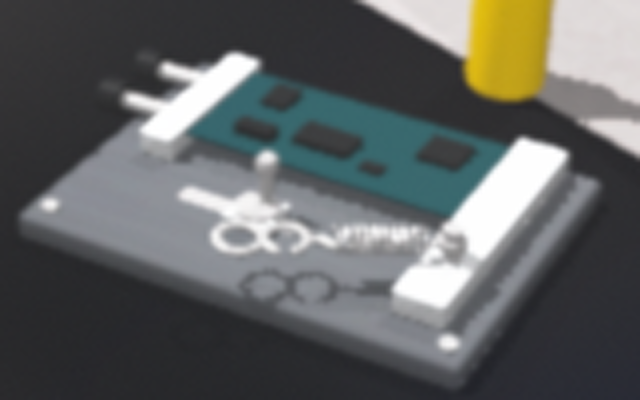

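```bash
T='-.15 -.97 -.96 0 0 0';python3 -m pendant '-.15 -.97 -.96 0 0 0;-.15 -.97 -.96 0 0 0;-.15 -.97 -.96 0 0 0;-.15 -.97 -.96 0 0 0;-.15 -.97 -.96 0 0 0;-.15 -.97 -.96 0 0 0;-.15 -.97 -.96 0 0 0;-.15 -.97 -.96 0 0 0'
python3 -m pendant '0 -.97 -.96 0 0 0;0 -.97 -.96 0 0 0;0 -.97 -.96 0 0 0;0 -.97 -.96 0 0 0;0 -.97 -.96 0 0 0;0 -.97 -.96 0 0 0;0 -.97 -.96 0 0 0;0 -.97 -.96 0 0 0'
python3 - <<'E'
from h import *
cs=vision.get_calibration('side');print('post side',[ray(250+267/4-.4,225+y/4-.4,cs,.045).round(4) for y in (155,158,161)])
im,d,c=shot('wrist','2w.png');np.savez('pics/w2.npz',im=im,d=d,**c)
E
```

```text
time: 0.9
ee_pos: [0.3222, -0.3153, 0.261]
eef_rot: [0.703, 0.081, -0.702, 0.082]
ft_force: [0.1, -1.3, 0.5]
width: 0.0873
time: 1.7
ee_pos: [0.5006, -0.025, 0.2598]
eef_rot: [0.703, 0.082, -0.702, 0.08]
ft_force: [0.2, 0.1, -1.3]
width: 0.0868
post side [array([0.5728, 0.0126, 0.045 ]), array([0.5712, 0.0106, 0.045 ]), array([0.5695, 0.0086, 0.045 ])]
```

View pics/2w.png

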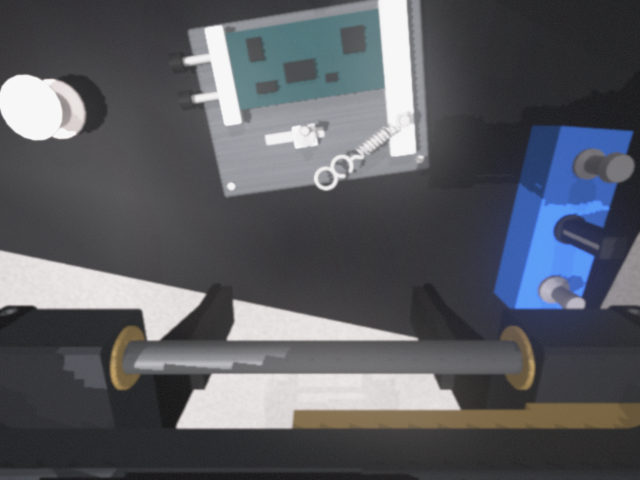

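The wrist view shows the anchor foot at about (305,134), loop (326,178), eye (342,165), root (404,121) and the puller in its hole (575,232). I'll use depth and masks on this close view.

```bash
python3 - <<'E'
from h import *
z=np.load('pics/w2.npz');im,d=z['im'],z['d'];c={k:z[k] for k in('camera_matrix','rvec','tvec')}
P=cloud(d,c)
A=P[118:152,285:330]
m=A[...,2]>.034;print('post pts',m.sum());v,u=np.nonzero(m);
for a,b in list(zip(v,u))[:40]: print(u0:=b+285,a+118,A[a,b].round(4),end=' ')
m=(A[...,2]>.016)&(A[...,2]<.034)
q=A[m];print('\nfoot',m.sum(),q.mean(0) if len(q) else 0)
for n,u,v,zz in[('root',404,121,.036),('eye',342,165,.036),('loop',326,178,.036)]:print(n,ray(u,v,c,zz).round(4))
cv2.imwrite('pics/3.png',cv2.resize(im[105:195,260:410],None,fx=5,fy=5,interpolation=cv2.INTER_CUBIC))
E
```

```text
post pts 104
329 122 [ 0.5828 -0.0072  0.4229] 302 125 [0.5762 0.0122 0.0457] 303 125 [0.5764 0.0113 0.0453] 304 125 [0.5766 0.0103 0.0465] 305 125 [0.5769 0.0093 0.0481] 306 125 [0.5771 0.0085 0.0446] 301 126 [0.5751 0.013  0.0461] 302 126 [0.5753 0.012  0.0461] 303 126 [0.5755 0.011  0.048 ] 304 126 [0.5758 0.01   0.0479] 305 126 [0.576  0.0091 0.048 ] 306 126 [0.5762 0.0082 0.0467] 307 126 [0.5764 0.0073 0.0454] 308 126 [0.5766 0.0064 0.0443] 300 127 [0.5739 0.0138 0.0449] 301 127 [0.5742 0.0127 0.0478] 302 127 [0.5744 0.0117 0.0493] 303 127 [0.5746 0.0108 0.0482] 304 127 [0.5748 0.0098 0.0478] 305 127 [0.5751 0.0089 0.0481] 306 127 [0.5753 0.008  0.0467] 307 127 [0.5755 0.007  0.0479] 308 127 [0.5757 0.0061 0.0457] 300 128 [0.573  0.0135 0.0469] 301 128 [0.5733 0.0125 0.0479] 302 128 [0.5735 0.0115 0.0491] 303 128 [0.5737 0.0106 0.0475] 304 128 [0.5739 0.0097 0.0471] 305 128 [0.5741 0.0087 0.0473] 306 128 [0.5744 0.0077 0.0489] 307 128 [0.5746 0.0068 0.0467] 308 128 [0.5748 0.0059 0.0459] 309 128 [0.575  0.005  0.0451] 318 128 [ 0.5828 -0.0072  0.4229] 299 129 [0.5719 0.0143 0.0461] 300 129 [0.5722 0.0132 0.0486] 301 129 [0.5723 0.0123 0.0467] 302 129 [0.5726 0.0113 0.0486] 303 129 [0.5728 0.0104 0.0479] 304 129 [0.573  0.0094 0.0484] 
foot 507 [0.56550758 0.00833436 0.02070965]
root [ 0.603  -0.0856  0.036 ]
eye [ 0.5469 -0.0359  0.036 ]
loop [ 0.5301 -0.0229  0.036 ]
```

View pics/3.png

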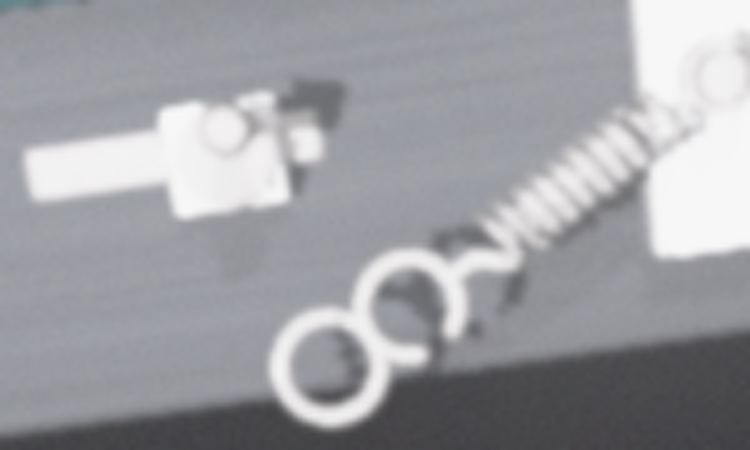

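```bash
python3 - <<'E'
from h import *
z=np.load('pics/w2.npz');im,d=z['im'],z['d'];c={k:z[k] for k in('camera_matrix','rvec','tvec')}
P=cloud(d,c)
f=lambda x,y,zz:ray(260+x/5-.4,105+y/5-.4,c,zz)[:2]
pt={n:f(*a) for n,a in dict(post=(223,130,.047),eye=(410,304,.038),loop=(329,367,.038),root=(720,77,.04)).items()}
for n in pt:print(n,pt[n].round(4))
h=P[118:152,285:330];q=h[(h[...,2]>.043)&(h[...,2]<.06)];print('post depth',q.mean(0))
R0=pt['root']
for n in pt: 
  v=pt[n]-R0;print(n,np.hypot(*v).round(4),np.degrees(np.arctan2(v[1],v[0])).round(1))
print(rows(np.array([.5375,-.2802,.16])-r.read_state()['ee_pos']))
E
```

```text
post [0.5716 0.009 ]
eye [ 0.5466 -0.0354]
loop [ 0.5302 -0.0222]
root [ 0.6036 -0.0841]
post depth [0.57206916 0.00910215 0.04730389]
post 0.0984 109.0
eye 0.0749 139.5
loop 0.096 139.8
root 0.0 0.0
[0.3968 1.017  0.0797 0.     0.     0.    ]
```

```bash
python3 -m pendant '0 1 .08 0 0 0;.1 1 .08 0 0 0;.2 1 .08 0 0 0;.35 1 .08 0 0 0;.35 1 .08 0 0 0;.35 1 .08 0 0 0;.35 1 .08 0 0 0;.35 1 .08 0 0 0'
python3 - <<'E'
from h import *
im,d,c=shot('wrist','4w.png');P=cloud(d,c);s=r.read_state();print(s['ee_pos'])
h=(np.hypot(P[...,0]-.5375,P[...,1]+.28)<.03)&(P[...,2]>.106)&(P[...,2]<.13)
q=P[h];print(len(q),q.min(0),q.max(0),cv2.minAreaRect(q[:,:2].astype(np.float32)))
print(rows(np.array([.5375,-.2802,.062])-s['ee_pos']))
E
```

```text
time: 2.55
ee_pos: [0.534, -0.2794, 0.1722]
eef_rot: [-0.702, -0.078, 0.703, -0.078]
ft_force: [1.8, 1.3, 0.2]
width: 0.0869
[ 0.53465228 -0.27848462  0.17306964]
1221 [ 0.52727959 -0.29222989  0.10607907] [ 0.55203473 -0.26698398  0.11911616] ((0.5396538972854614, -0.2794951796531677), (0.02221732772886753, 0.02247609943151474), 16.494258880615234)
[ 0.4443  0.0092 -0.0095  0.      0.      0.    ]
```

```bash
python3 -m pendant '.1 .01 -.016 0 0 0;.2 .01 -.016 0 0 0;.3 .01 -.016 0 0 0;.38 .01 -.016 0 0 0;.435 .01 -.016 0 0 0;.435 .01 -.016 0 0 0;.435 .01 -.016 0 0 0' - 
python3 -m pendant '0 0 0 0 0 0;0 0 0 0 0 0;0 0 0 0 0 0;0 0 0 0 0 0;0 0 0 0 0 0;0 0 0 0 0 0;0 0 0 0 0 0' -1 50
```

```text
time: 3.3
ee_pos: [0.5399, -0.2801, 0.065]
eef_rot: [0.703, 0.079, -0.702, 0.079]
ft_force: [0.4, -0.4, -0.5]
width: 0.0866
time: 4.0
ee_pos: [0.5393, -0.2803, 0.0638]
eef_rot: [-0.703, -0.079, 0.703, -0.079]
ft_force: [-0.4, 0.2, 1.1]
width: 0.0389
```

```bash
python3 -m pendant '0 0 0 0 0 0;0 0 0 0 0 0;0 0 0 0 0 0;0 0 0 0 0 0;0 0 0 0 0 0;0 0 0 0 0 0' -1 50
python3 -m pendant '-.05 0 0 0 0 0;-.1 0 0 0 0 0;-.2 0 0 0 0 0;-.3 0 0 0 0 0;-.4 0 0 0 0 0;-.48 0 0 0 0 0;-.48 0 0 0 0 0;-.48 0 0 0 0 0'
python3 - <<'E'
from h import *
b,d,c=shot('side','5s.png');a,dt,ct=shot('top');s=r.read_state();print(s['ee_pos'],s['width'],R.from_quat(s['eef_rot']).as_matrix().round(3))
p=s['ee_pos']; u,v=proj(p-[0,0,.05],c)[0].astype(int);print(u,v)
np.savez('pics/s5.npz',b=b,d=d)
w=b[max(v-60,0):v+60,max(u-60,0):u+60];print(max(v-60,0),max(u-60,0))
cv2.imwrite('pics/5c.png',cv2.resize(w,None,fx=5,fy=5,interpolation=cv2.INTER_CUBIC))
E
```

```text
time: 4.6
ee_pos: [0.5393, -0.2802, 0.0638]
eef_rot: [0.703, 0.079, -0.703, 0.079]
ft_force: [-0.4, 0.7, 0.1]
width: 0.0219
time: 5.4
ee_pos: [0.5394, -0.2804, 0.1844]
eef_rot: [0.703, 0.078, -0.702, 0.079]
ft_force: [-0.5, -0.3, -1.0]
width: 0.0218
[ 0.53872997 -0.28014159  0.18295692] 0.021752022452146053 [[-0.001  0.221 -0.975]
 [ 0.    -0.975 -0.221]
 [-1.    -0.001  0.001]]
435 309
249 375
```

View pics/5c.png

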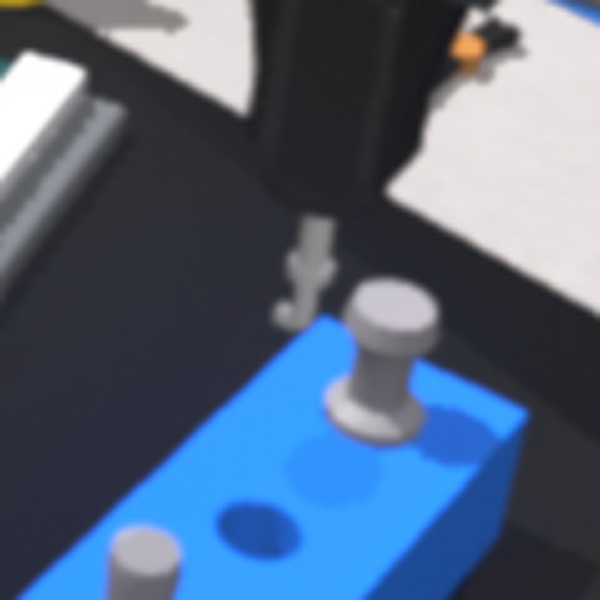

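```bash
python3 - <<'E'
from h import *
c=vision.get_calibration('side');p=np.array([.5392,-.2802,.1835])
k=lambda q:((proj(q,c)-[375,249]+.4)*5).round(0).tolist()
print('axis',k([p-[0,0,.036],p-[0,0,.041],p-[0,0,.055],p-[0,0,.059]]))
for a in (13,103,193,283):
  t=np.r_[np.cos(np.radians(a)),np.sin(np.radians(a)),0]*.007
  print(a,k([p+t-[0,0,.055],p+t-[0,0,.059]]))
b=np.load('pics/s5.npz')['b']
cv2.imwrite('pics/6.png',cv2.resize(b[285:325,415:455],None,fx=14,fy=14,interpolation=cv2.INTER_CUBIC))
E
```

```text
axis [[314.0, 258.0], [311.0, 273.0], [304.0, 315.0], [302.0, 327.0]]
13 [[315.0, 303.0], [313.0, 314.0]]
103 [[280.0, 305.0], [278.0, 317.0]]
193 [[292.0, 328.0], [290.0, 340.0]]
283 [[328.0, 325.0], [325.0, 337.0]]
```

View pics/6.png

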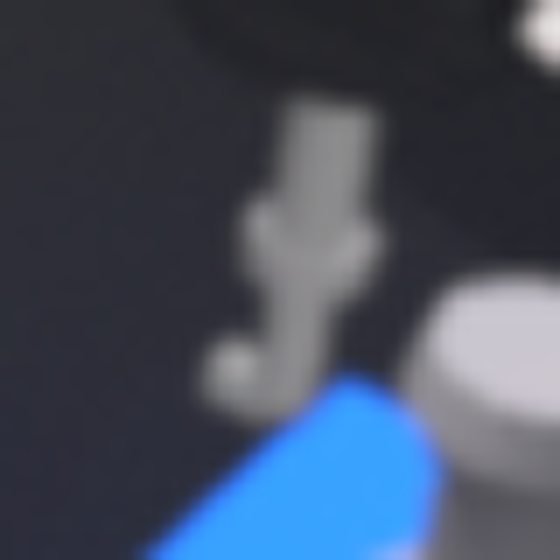

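The toe tip projects where the 103° candidate predicts, so the toe points along −tool y. I'll now turn by +36.8° and carry it over the loop.

```bash
python3 -m pendant '0 -.1 -.02 -.07 0 0;0 -.25 -.05 -.14 0 0;0 -.4 -.08 -.21 0 0;0 -.56 -.11 -.28 0 0;0 -.72 -.14 -.35 0 0;0 -.88 -.175 -.428 0 0;0 -.97 -.195 -.428 0 0;0 -1 -.199 -.428 0 0'
python3 -m pendant '0 0 0 0 0 0;.1 0 0 0 0 0;.2 0 0 0 0 0;.27 0 0 0 0 0;.27 0 0 0 0 0;.27 0 0 0 0 0'
python3 - <<'E'
from h import *
im,d,c=shot('wrist');b,ds,cs=shot('side');P=cloud(d,c);s=r.read_state();p=s['ee_pos'];print(s['time'],p,R.from_quat(s['eef_rot']).as_matrix().round(3).tolist(),s['joint_positions'][-1],s['ft_force'])
k=lambda q,c:proj(q,c).round(1).tolist()
q=[p-[0,0,.055],[.5302,-.0222,.036],[.5466,-.0354,.036]]
print(k(q,c),k(q,cs))
print(rows(np.array([.5317,-.0235,.084])-p))
u,v=proj(q[1],cs)[0].astype(int);w=cv2.resize(b[v-40:v+30,u-45:u+45],None,fx=7,fy=7,interpolation=cv2.INTER_CUBIC)
print(u-45,v-40)
cv2.imwrite('pics/7s.png',w);cv2.imwrite('pics/7w.png',im)
E
```

```text
time: 6.3
ee_pos: [0.5319, -0.0223, 0.1832]
eef_rot: [-0.641, -0.298, 0.642, -0.297]
ft_force: [0.0, 0.5, -1.2]
width: 0.022
time: 6.9
ee_pos: [0.5326, -0.0268, 0.1164]
eef_rot: [-0.642, -0.296, 0.642, -0.296]
ft_force: [0.5, -0.1, 0.0]
width: 0.0218
7.0 [ 0.53326776 -0.02618754  0.11733098] [[0.001, 0.76, -0.65], [-0.0, -0.65, -0.76], [-1.0, 0.001, -0.001]] -0.9262817985329772 [-0.29326374 -0.44863201 -0.87505703]
[[321.2, 260.6], [314.2, 245.7], [344.4, 244.8]] [[313.1, 271.9], [310.1, 283.8], [321.9, 283.9]]
[ 0.1333 -0.0119 -0.004   0.      0.      0.    ]
265 243
```

View pics/7s.png

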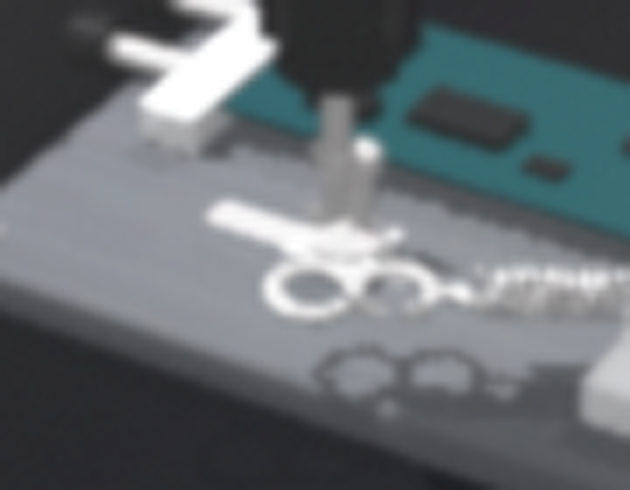

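The side crop shows the pin axis at px ≈312.5 and the loop centre at ≈(309.4,284.3); both agree with the projections within 1 px. Descending.

```bash
python3 -m pendant '0 -.011 -.005 0 0 0;.02 -.011 -.005 0 0 0;.04 -.011 -.005 0 0 0;.06 -.011 -.005 0 0 0;.07 -.011 -.005 0 0 0;.08 -.011 -.005 0 0 0;.09 -.011 -.005 0 0 0;.09 -.011 -.005 0 0 0'
python3 -m pendant '.01 0 0 0 0 0;.02 0 0 0 0 0;.03 0 0 0 0 0;.043 0 0 0 0 0;.043 0 0 0 0 0'
python3 - <<'E'
from h import *
b,ds,cs=shot('side');s=r.read_state();p=s['ee_pos'];print(s['time'],p,s['ft_force'],s['torque'])
u,v=265+45,283;w=cv2.resize(b[v-40:v+30,u-45:u+45],None,fx=7,fy=7,interpolation=cv2.INTER_CUBIC)
cv2.imwrite('pics/8s.png',w)
E
```

```text
time: 7.8
ee_pos: [0.5311, -0.0228, 0.0934]
eef_rot: [-0.642, -0.296, 0.642, -0.296]
ft_force: [1.0, 0.9, -1.4]
width: 0.0214
time: 8.3
ee_pos: [0.531, -0.0228, 0.0825]
eef_rot: [-0.642, -0.296, 0.642, -0.296]
ft_force: [-0.1, -0.4, -1.0]
width: 0.022
8.35 [ 0.5310772  -0.02274121  0.08275263] [-0.71163038  0.44580751 -1.38382204] [-0.01490314 -0.03926022 -0.0283602 ]
```

View pics/8s.png

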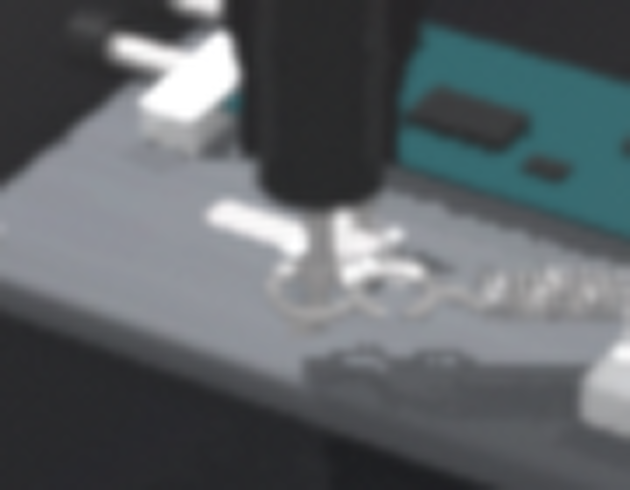

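The pin is down inside the pull loop (pin at crop (318,260) within the ring). Now pull outward.

```bash
python3 -m pendant '0 -.02 0 0 0 0;0 -.035 0 0 0 0;0 -.05 0 0 0 0;0 -.06 0 0 0 0;0 -.07 0 0 0 0;0 -.08 0 0 0 0;0 -.08 0 0 0 0;0 -.08 0 0 0 0'
python3 - <<'E'
from h import *
s=r.read_state();p=s['ee_pos'];print(s['time'],p,s['ft_force'],s['torque'],np.hypot(*(p[:2]-[.6036,-.0841])))
E
```

```text
time: 9.15
ee_pos: [0.5162, -0.0099, 0.0832]
eef_rot: [0.642, 0.296, -0.642, 0.296]
ft_force: [1.9, -2.1, -1.0]
width: 0.0218
9.15 [ 0.51624192 -0.00991749  0.08315196] [ 1.93925013 -2.06378769 -1.01363504] [-0.61480881 -0.84564292  0.04061807] 0.1146057525631445
```

```bash
python3 -m pendant '0 -.015 0 0 0 0;0 -.03 0 0 0 0;0 -.045 0 0 0 0;-.03 -.045 0 0 0 0;-.06 -.045 0 0 0 0;-.09 -.045 0 0 0 0;-.115 -.045 0 0 0 0;-.115 -.045 0 0 0 0'
python3 - <<'E'
from h import *
b,d,c=shot('wrist','9w.png');s=r.read_state();p=s['ee_pos'];print(s['time'],p,s['ft_force'],np.hypot(*(p[:2]-[.6036,-.0841])))
P=cloud(d,c)
print(proj([p-[0,0,.055],[.572,.009,.047],[.6036,-.0841,.036]],c).round())
E
```

```text
time: 9.95
ee_pos: [0.5079, -0.0028, 0.1124]
eef_rot: [0.642, 0.296, -0.642, 0.297]
ft_force: [4.9, -3.5, -4.0]
width: 0.0215
10.0 [ 0.50771347 -0.00278915  0.11206193] [ 4.15247589 -3.75827313 -4.32620371] 0.12572064842049635
[[321. 261.]
 [387. 179.]
 [503. 250.]]
```

```bash
python3 - <<'E'
from h import *
p=r.read_state()['ee_pos'];
for a,rr in zip((134.5,129.4,124.3,119.2,114.1,109,109),(.1257,)*4+(.125,.1245,.1245)):
  t=np.radians(a);print(rows(np.array([.6036+rr*np.cos(t),-.0841+rr*np.sin(t),.116])-p,(0,0,t-np.radians(139.7))))
E
```

```text
[-0.0157  0.002  -0.0456  0.0605 -0.0001  0.    ]
[-1.570e-02  7.900e-03 -8.990e-02  1.198e-01 -1.000e-04  0.000e+00]
[-0.0157  0.0178 -0.1336  0.1792 -0.0002  0.    ]
[-0.0157  0.0314 -0.1762  0.2385 -0.0003  0.    ]
[-0.0157  0.0514 -0.2162  0.2979 -0.0004  0.    ]
[-0.0156  0.074  -0.2545  0.3572 -0.0004  0.    ]
[-0.0156  0.074  -0.2545  0.3572 -0.0004  0.    ]
```

```bash
python3 -m pendant '-.016 .002 -.046 .06 0 0;-.016 .008 -.09 .12 0 0;-.016 .018 -.134 .18 0 0;-.016 .031 -.176 .238 0 0;-.016 .051 -.216 .298 0 0;-.016 .074 -.2545 .357 0 0;-.016 .074 -.2545 .357 0 0'
python3 - <<'E'
from h import *
S=[]
im,d,c=shot('wrist');s=r.read_state();p=s['ee_pos'];v=p[:2]-[.6036,-.0841];print(s['time'],p,s['ft_force'],s['joint_positions'][-1],np.hypot(*v),np.degrees(np.arctan2(v[1],v[0])))
b,ds,cs=shot('side')
print(proj([p-[0,0,.055],[.572,.009,.047]],c).round())
u,w=proj([.572,.009,.047],c)[0].astype(int);A=cv2.resize(im[w-40:w+40,u-55:u+55],(550,400),interpolation=cv2.INTER_CUBIC)
u,w=proj([.572,.009,.047],cs)[0].astype(int);B=cv2.resize(b[w-20:w+20,u-27:u+28],(550,400),interpolation=cv2.INTER_CUBIC)
cv2.imwrite('pics/10.png',cv2.resize(np.vstack([A,B]),(412,600)))
E
```

```text
time: 10.7
ee_pos: [0.5628, 0.0335, 0.115]
eef_rot: [-0.697, -0.114, 0.698, -0.115]
ft_force: [2.4, -5.3, -5.4]
width: 0.0222
10.75 [0.5622667  0.03329168 0.1148709 ] [ 2.54354132 -5.25346855 -3.72503285] -1.575196793596424 0.1244558101720401 109.39703257669925
[[321. 263.]
 [360. 254.]]
```

View pics/10.png

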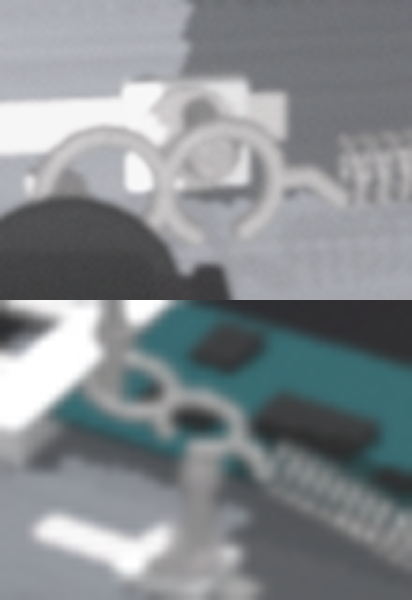

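The combined crop shows the eye ring lifted above the post (upper part: ring centre ≈(223,183), head ≈(211,158) seen through it; lower part: hook clearly above the head). Compare in world coordinates.

```bash
python3 - <<'E'
from h import *
c=vision.get_calibration('wrist')
e=[ray(364.5,262.8,c,z)[:2] for z in(.054,.057,.060)];h=ray(361.3,256.1,c,.047)[:2]
u=np.array([np.cos(np.radians(109)),np.sin(np.radians(109))]);n=np.array([-u[1],u[0]])
print(h.round(4));
for x in e: print(x.round(4),'eye-post radial',((x-h)@u).round(4),'lat',((x-h)@n).round(4), 'r',np.hypot(*(x-[.6036,-.0841])).round(4))
E
```

```text
[0.5699 0.0071]
[0.5684 0.0051] eye-post radial -0.0014 lat 0.0021 r 0.0959
[0.5694 0.0058] eye-post radial -0.0011 lat 0.0009 r 0.0962
[0.5704 0.0066] eye-post radial -0.0007 lat -0.0003 r 0.0965
```

```bash
python3 -m pendant '0 -.006 0 0 0 0;.03 -.006 0 0 0 0;.05 -.006 0 0 0 0;.07 -.006 0 0 0 0;.09 -.006 0 0 0 0;.115 -.006 0 0 0 0;.115 -.006 0 0 0 0;.115 -.006 0 0 0 0'
python3 - <<'E'
from h import *
im,d,c=shot('wrist');s=r.read_state();p=s['ee_pos'];v=p[:2]-[.6036,-.0841];print(s['time'],p,s['ft_force'],np.hypot(*v),np.degrees(np.arctan2(v[1],v[0])))
b,ds,cs=shot('side')
u,w=proj([.572,.009,.047],c)[0].astype(int);A=cv2.resize(im[w-40:w+40,u-55:u+55],(550,400),interpolation=cv2.INTER_CUBIC);print(u,w)
u,w=proj([.572,.009,.047],cs)[0].astype(int);B=cv2.resize(b[w-20:w+20,u-27:u+28],(550,400),interpolation=cv2.INTER_CUBIC)
cv2.imwrite('pics/11.png',cv2.resize(np.vstack([A,B]),(412,600)))
P=cloud(d,c);q=P[(np.hypot(P[...,0]-.57,P[...,1]-.008)<.018)&(P[...,2]>.03)&(P[...,2]<.08)];print(np.histogram(q[:,2],bins=np.arange(.03,.071,.004)))
E
```

```text
time: 11.6
ee_pos: [0.5615, 0.0342, 0.0864]
eef_rot: [-0.697, -0.115, 0.698, -0.116]
ft_force: [1.6, -5.1, -2.1]
width: 0.0219
11.65 [0.56153574 0.03424059 0.0864603 ] [ 2.15894145 -6.29793097 -2.62640588] 0.12559417716556157 109.56779788965265
366 268
(array([ 21, 176, 586,  67, 208,   0,   0,   0,   0,   0]), array([0.03 , 0.034, 0.038, 0.042, 0.046, 0.05 , 0.054, 0.058, 0.062,
       0.066, 0.07 ]))
```

View pics/11.png

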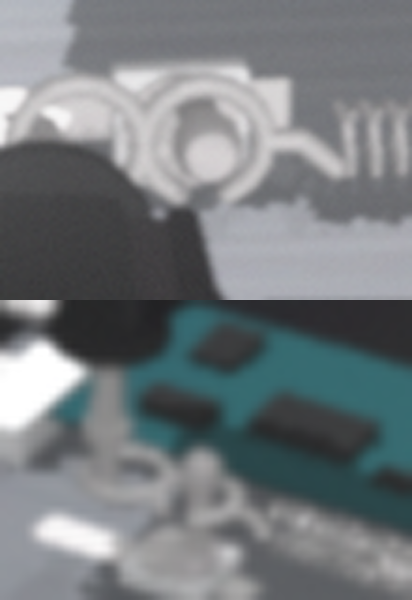

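The picture shows the eye down around the neck with the head standing above it (upper crop: head (210,155) in the ring; lower: ring below the head). Ease the pull off.

```bash
python3 -m pendant '.006 .004 0 0 0 0;.006 .01 0 0 0 0;.006 .016 0 0 0 0;.006 .022 0 0 0 0;.006 .027 0 0 0 0;.006 .032 0 0 0 0;.006 .032 0 0 0 0'
python3 -m pendant '0 .006 0 0 0 0;0 .012 0 0 0 0;0 .018 0 0 0 0;0 .02 0 0 0 0;0 .02 0 0 0 0;0 .02 0 0 0 0'
python3 - <<'E'
from h import *
im,d,c=shot('wrist');s=r.read_state();p=s['ee_pos'];v=p[:2]-[.6036,-.0841];print(s['time'],p,s['ft_force'],np.hypot(*v),np.degrees(np.arctan2(v[1],v[0])))
P=cloud(d,c);q=P[(np.hypot(P[...,0]-.572,P[...,1]-.009)<.018)&(P[...,2]>.03)&(P[...,2]<.08)];print(np.histogram(q[:,2],bins=np.arange(.03,.071,.004))[0])
u,w=proj([.572,.009,.047],c)[0].astype(int);print(u,w);A=cv2.resize(im[w-50:w+50,u-60:u+60],(720,600),interpolation=cv2.INTER_CUBIC);cv2.imwrite('pics/12.png',A)
E
```

```text
time: 12.4
ee_pos: [0.5648, 0.0284, 0.0855]
eef_rot: [-0.697, -0.116, 0.698, -0.116]
ft_force: [0.1, 0.5, -1.6]
width: 0.0215
time: 13.0
ee_pos: [0.5666, 0.0231, 0.0855]
eef_rot: [0.698, 0.116, -0.698, 0.116]
ft_force: [0.2, 0.3, -0.2]
width: 0.0218
13.05 [0.56658602 0.02309682 0.08555982] [ 0.51317254  0.29596842 -1.96035196] 0.11340719787051474 109.04927559258093
[ 35 223 375  59 184   0   0   0   0   0]
345 271
```

```bash
python3 -m pendant '0 .007 0 0 0 0;-.015 .007 0 0 0 0;-.03 .007 0 0 0 0;-.04 .007 0 0 0 0;-.05 .007 0 0 0 0;-.06 .007 0 0 0 0;-.06 .007 0 0 0 0'
```

```text
time: 13.75
ee_pos: [0.5673, 0.0214, 0.1009]
eef_rot: [0.698, 0.116, -0.697, 0.116]
ft_force: [0.3, -0.3, -1.2]
width: 0.0218
```

```bash
python3 -m pendant '-.03 0 0 0 0 0;-.08 0 0 0 0 0;-.15 0 0 0 0 0;-.25 0 0 0 0 0;-.34 0 0 0 0 0;-.34 0 0 0 0 0'
python3 - <<'E'
from h import *
im,d,c=shot('wrist');s=r.read_state();p=s['ee_pos'];print(s['time'],p,s['ft_force'],s['joint_positions'][-1])
P=cloud(d,c);q=P[(np.hypot(P[...,0]-.572,P[...,1]-.009)<.018)&(P[...,2]>.03)&(P[...,2]<.08)];print(np.histogram(q[:,2],bins=np.arange(.03,.071,.004))[0])
u,w=proj([.572,.009,.047],c)[0].astype(int);print(u,w);A=cv2.resize(im[max(w-50,0):w+50,u-60:u+60],(720,600),interpolation=cv2.INTER_CUBIC);cv2.imwrite('pics/12.png',A)
# go back: toe yaw 102.8 from 109 ; target axis (.539,-.2803)
y=R.from_quat(s['eef_rot']).as_matrix()[:,1];yaw=np.degrees(np.arctan2(-y[1],-y[0]));print(yaw)
print(rows(np.array([.5393,-.2803,.1850])-p,(0,0,np.radians(102.8-yaw))))
E
```

```text
time: 14.35
ee_pos: [0.5689, 0.0219, 0.1897]
eef_rot: [0.7, 0.116, -0.695, 0.116]
ft_force: [0.5, -0.1, -1.3]
width: 0.0217
14.4 [0.56810308 0.0216235  0.18767474] [-0.34032962 -0.32204763 -2.59503224] -1.5145057346460482
[  2 131 243  33  94   0   0   0   0   0]
335 227
108.86725976455857
[ 1.0700e-02  1.1055e+00  4.9960e-01  7.0600e-02 -1.0000e-04  2.0000e-04]
```

```bash
python3 -m pendant '0 .1 .05 .035 0 0;0 .25 .11 .07 0 0;0 .42 .19 .07 0 0;0 .6 .27 .07 0 0;0 .78 .35 .07 0 0;0 .92 .42 .07 0 0;0 1 .4996 .07 0 0;0 1 .4996 .07 0 0'
python3 - <<'E'
from h import *
im,d,c=shot('wrist');ct=vision.get_calibration('top');a,dt,_=shot('top');s=r.read_state();p=s['ee_pos'];print(s['time'],p)
q=R.from_quat(s['eef_rot']).as_matrix();y=q[:,1];print(np.degrees(np.arctan2(-y[1],-y[0])),q[:,0])
print(rows(np.array([.5393,-.2803,p[2]])-p))
# hole centre from wrist depth: holder top mask
P=cloud(d,c);hs=cv2.cvtColor(im,cv2.COLOR_BGR2HSV)
m=(hs[...,0]>98)&(hs[...,0]<128)&(hs[...,1]>100)&(abs(P[...,2]-.052)<.006);print(m.sum(),cv2.minAreaRect(P[m][:,:2].astype(np.float32)))
# hook check from top: thin bright stuff z .03-.05 near post
Pt=cloud(dt,ct);k=(np.hypot(Pt[...,0]-.572,Pt[...,1]-.009)<.04)&(Pt[...,2]>.031)&(Pt[...,2]<.06);print(k.sum(),Pt[k].mean(0),Pt[k].max(0))
E
```

```text
time: 15.2
ee_pos: [0.527, -0.2607, 0.1843]
eef_rot: [-0.702, -0.076, 0.704, -0.077]
ft_force: [0.8, -0.5, -0.3]
width: 0.0219
15.3 [ 0.52928067 -0.25560091  0.18485512]
102.78600582895024 [-9.31583761e-04  7.88759372e-04 -9.99999255e-01]
[-1.000e-04  1.052e-01 -1.720e-02  0.000e+00  0.000e+00  0.000e+00]
14495 ((0.5452085733413696, -0.2786906957626343), (0.18782609701156616, 0.0702962726354599), 9.284034729003906)
143 [0.57083783 0.00477296 0.03877526] [0.60695343 0.03383636 0.04994555]
```

```bash
python3 -m pendant '0 .06 -.01 0 0 0;0 .105 -.017 0 0 0;0 .105 -.017 0 0 0;0 .105 -.017 0 0 0'
python3 - <<'E'
from h import *
b,ds,c=shot('side');s=r.read_state();p=s['ee_pos'];print(s['time'],p,rows(np.array([.5393,-.2803,.0645])-p))
# shank: dark-grey on black? find light pixels below fingers
t=proj([p-[0,0,.036],p-[0,0,.045],p-[0,0,.055]],c);print(t.round(1))
g=b.max(2).astype(int)
for z in(.038,.044,.050,.055):
  u,v=proj(p-[0,0,z],c)[0].round().astype(int);print(v,u,g[v,u-8:u+9].tolist())
E
```

```text
time: 15.7
ee_pos: [0.5399, -0.2793, 0.1852]
eef_rot: [-0.703, -0.08, 0.703, -0.079]
ft_force: [-0.2, 0.3, 0.1]
width: 0.0218
15.75 [ 0.53993721 -0.27909078  0.18539818] [0.4836 0.0044 0.0035 0.     0.     0.    ]
[[437.2 298.5]
 [436.3 303.9]
 [435.2 309.9]]
300 437 [54, 55, 76, 118, 138, 134, 134, 138, 140, 143, 149, 148, 110, 69, 55, 53, 52]
303 436 [54, 54, 55, 62, 86, 112, 131, 140, 144, 144, 143, 140, 124, 88, 60, 55, 54]
307 436 [55, 60, 75, 82, 82, 101, 124, 138, 138, 119, 83, 60, 55, 55, 54, 55, 61]
310 435 [58, 74, 113, 142, 155, 150, 137, 137, 141, 133, 100, 69, 62, 60, 58, 57, 76]
```

```bash
python3 -m pendant '.08 .003 .003 0 0 0;.18 .003 .003 0 0 0;.28 .003 .003 0 0 0;.36 .003 .003 0 0 0;.42 .003 .003 0 0 0;.455 .003 .003 0 0 0;.475 .003 .003 0 0 0;.475 .003 .003 0 0 0'
python3 -m pendant '.004 0 0 0 0 0;.008 0 0 0 0 0;.008 0 0 0 0 0'
```

```text
time: 16.55
ee_pos: [0.5393, -0.281, 0.0668]
eef_rot: [-0.703, -0.079, 0.703, -0.079]
ft_force: [-0.5, 0.4, -0.5]
width: 0.0217
time: 16.85
ee_pos: [0.5394, -0.2813, 0.0652]
eef_rot: [0.703, 0.079, -0.702, 0.079]
ft_force: [0.2, -0.4, -1.0]
width: 0.0217
```

```bash
python3 -m pendant '.004 0 0 0 0 0;.006 0 0 0 0 0;.006 0 0 0 0 0'; python3 -m pendant '0 0 0 0 0 0;0 0 0 0 0 0;0 0 0 0 0 0;0 0 0 0 0 0;0 0 0 0 0 0;0 0 0 0 0 0;0 0 0 0 0 0' .6
python3 -m pendant '-.03 0 0 0 0 0;-.08 0 0 0 0 0;-.16 0 0 0 0 0;-.3 0 0 0 0 0;-.45 0 0 0 0 0;-.55 0 0 0 0 0;-.55 0 0 0 0 0;-.55 0 0 0 0 0'
python3 - <<'E'
from h import *
im,d,c=shot('wrist');s=r.read_state();print(s['time'],s['ee_pos'],s['width'])
P=cloud(d,c);h=(np.hypot(P[...,0]-.5375,P[...,1]+.28)<.035)&(P[...,2]>.106)&(P[...,2]<.13)
q=P[h];print('puller',len(q),q.min(0),q.max(0),cv2.minAreaRect(q[:,:2].astype(np.float32)))
a,dt,ct=shot('top');Pt=cloud(dt,ct);h=(Pt[...,2]>.1)&(np.hypot(Pt[...,0]-.5375,Pt[...,1]+.28)<.035)
# compare with initial top image at anchor and drivers
z=np.load('pics/t0.npz');df=np.abs(a.astype(int)-z['a']).max(2)>40
n,l,st,ce=cv2.connectedComponentsWithStats(df.astype(np.uint8));print([(x[:5].tolist()) for x in st[1:] if x[4]>15])
hs=cv2.cvtColor(a,cv2.COLOR_BGR2HSV);K=a[255:290,315:400];G=K.min(2);
for row in G[2:26:2,0:40]: print(' '.join('%3d'%x for x in row))
E
```

```text
time: 17.15
ee_pos: [0.5394, -0.2812, 0.0638]
eef_rot: [0.703, 0.079, -0.703, 0.079]
ft_force: [-1.2, 1.3, 2.8]
width: 0.0219
time: 17.85
ee_pos: [0.5392, -0.2811, 0.0633]
eef_rot: [0.703, 0.079, -0.703, 0.079]
ft_force: [-0.8, 0.1, -0.4]
width: 0.0667
time: 18.65
ee_pos: [0.5395, -0.2812, 0.202]
eef_rot: [0.703, 0.079, -0.702, 0.08]
ft_force: [0.9, -0.1, -0.6]
width: 0.0697
18.7 [ 0.53898093 -0.28104881  0.20080407] 0.06940698551297501
puller 961 [ 0.52721455 -0.29405674  0.10601673] [ 0.5517255  -0.26929287  0.1186574 ] ((0.5397710204124451, -0.28150030970573425), (0.021743690595030785, 0.021757574751973152), 13.000040054321289)
[[438, 181, 202, 299, 16706], [558, 208, 8, 14, 57], [575, 214, 47, 17, 255], [575, 230, 7, 14, 31], [447, 246, 48, 51, 1303], [341, 249, 34, 39, 267], [354, 251, 4, 6, 19], [330, 254, 23, 8, 66], [320, 260, 9, 7, 23], [382, 449, 41, 21, 206], [425, 454, 11, 9, 49], [366, 473, 11, 6, 21]]
125 128 128 127 129 129 125 128 134 133 137 135 137 136 133 144 172 202 212 218 207 186 146 100  84  86  91 119 164 203 171 154 158 187 180 225 177 222 130 132
127 132 130
[... 1048 characters left out ...]
 128 124 125 131 135 134 134 128 129 131 135 133 135 133 132
229 224 209 179 171 145 135 133 127 127 135 135 136 134 142 125 127 124 124 123 123 127 125 134 133 124 128 134 132 133 131 134 134 133 136 130 131 132 132 130
140 136 137 135 136 135 133 138 130 130 135 134 137 131 134 132 128 126 122 123 127 127 128 130 130 130 135 135 133 134 135 132 133 136 134 134 137 138 137 135
136 137 137 138 136 133 134 135 130 128 129 129 128 130 130 125 125 125 130 127 131 135 136 136 135 134 133 135 134 138 136 135 137 136 136 137 132 133 131 134
135 137 132 132 131 134 134 132 135 135 127 131 129 129 127 127 132 135 139 135 132 137 136 139 139 140 136 137 135 140 133 131 132 133 131 134 135 130 131 130
```

```bash
python3 - <<'E'
from h import *
c=vision.get_calibration('top')
for rr in (.0955,.114): 
  t=np.radians(109);print(rr,proj([.6036+rr*np.cos(t),-.0841+rr*np.sin(t),.036],c))
p=ray(323.3,263,c,.036);print(p,np.hypot(*(p[:2]-[.6036,-.0841])))
E
```

```text
0.0955 [[332.66524959 261.29314513]]
0.114 [[324.65659361 264.06570202]]
[0.56883023 0.02664244 0.036     ] 0.11607249897704806
```

```bash
python3 -c "
from bench import close_job
print(close_job())"
```

```text
the job is handed in; nothing more can be done
None
```

I took the puller from the middle hole, caught the pull loop, stretched the spring about 25 mm, lifted the eye over the post and lowered it. I then backed the puller out, stood it back in its hole and let go. The job was handed in at about 19 s on the robot's clock; no verdict is reported.

**Finding the post:** I did not feel for it. Its head was visible in the wrist camera, at about (0.572, 0.009) m, and I worked from that.

**Hook:** The last wrist-camera depth check, after the puller was lifted clear, had the wire at 34–42 mm, under the head at 47 mm. The final top view has the pull loop about 114–116 mm from the root. That is about 19–20 mm of stretch still held, so by the given spring rate the post carries about 5 N. I did not measure the post force directly.

**Puller:** It stands upright, about 2 mm from where the same camera first saw it, at yaw 13°. The gripper is open and about 14 cm higher, touching nothing.

**Other things:** Wrist forces stayed low, about 7 N at most. Comparing the top view before and after, I saw no sign that the other tools, spool or bottle had moved. The arm hid part of the tool holder in that comparison, so I could not check both drivers fully.

**Disagreements:** The cameras differed by 1–2 mm on the post, loop and puller positions, which is within the stated calibration. The 13th picture, a close-up of the finished hook, was refused because the viewing limit was reached, so that check rests on depth and pixel values only.

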